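# Move the battery pack from the charger to the cordless stirrer

## Task

Give the cordless magnetic stirrer its battery: press down the catch button at the end of the charger so that the pack springs loose, slide the pack out along its dovetail, and slide it, notched end first, into the empty dovetail of the stirrer until the catch clicks and holds it by itself. Feel for the click and stop there, without ramming the pack or leaning hard on anything, for the stirrer's catch block can be clamped nearer or further along the rails. Let go at the end, and leave the two vials and the stopper where they stand.

Things in the scene. Friction and masses are not known exactly. Their poses are not given: they have to be found in the camera images.
- charger: grey dovetail dock fixed on the bench, 218 x 90 mm; the pack starts latched in it. Origin on the bench under the latched pack's centre; x = the way in, level; z up. Along x: flat rubber apron -120 to -60 mm, rails' flared mouth -60 to -45, straight metal rails to +96 (at |y| 22 to 40); between them from +38 a block with the catch. Channel floor and apron 22 mm above the bench, rails 32, block 34.
- charger_mouth (a point): centre of the charger's channel floor at the outer end of the flared mouth (dock x = -60 mm, 22 mm above the bench); axes as the charger. The mouth is 6 mm wider on each side than the rails. The pack's foot is clear of the rails, free to lift, once the pack's centre is 37 mm or more outside this point (towards -x).
- charger_button (a point): centre of the top of the charger's catch button: ribbed, grey, 28 mm (along x) x 30 mm, its top 52 mm above the bench, 18 mm above the block round it; moves with it. Pressed straight down with 4 to 8 N it sinks up to 6.5 mm; at 5 mm the pack is free and two sprung pins (6 N falling to 3 N) push it out towards -x by 14 to 27 mm, where it stays, loose but still in the rails.
- charger_catch (a joint): how far the charger's catch is pressed down, m: 0 up, 0.005 or more frees the pack, 0.0065 at its stop. Let go, it springs up again, or rests part way (about 0.0025) under the foot of the loosened pack.
- stirrer: cordless stirrer fixed on the bench: white housing 150 x 105 x 40 mm (y = -150 to -45 mm) with a round white plate 86 mm wide, top 44 mm high; along its +y side an empty dovetail dock of the charger's shape, sizes and heights (apron, mouth, rails, block, button, pins). Origin on the bench under the centre of a pack as deep in as in the charger; x = the way in, z up.
- stirrer_mouth (a point): as charger_mouth, on the stirrer (stirrer x = -60 mm, 22 mm high). Its catch block (catch, pins, end stop) is clamped somewhere along the rails, which is not measured, from 24 mm nearer the mouth than in the charger to 12 mm further in: the pack clicks in with its centre 36 to 72 mm past this point and meets an end stop 3 mm later, beyond which nothing gives.
- stirrer_catch (a joint): how far the stirrer's catch is pressed down, m: 0 up; 0.004 to 0.005 while the pack's foot passes over it; 0 again once it has clicked into the notch. It resists the pack with about 5 N from 26 to 18 mm before home; the pins resist with 3 N rising to 6 N over the last 14 mm; at the end stop the force shoots up. Without a click the pins push the pack out again.
- stirrer_ejector (a joint): how far the stirrer's two sprung pins stand out of its catch block, m: 0.014 fully out (no pack near), 0 with the pack latched home, -0.003 with the pack at the end stop.
- pack_grip (a point): battery pack, grey and black, 70 x 58 mm, 66 mm high, 0.2 kg. This point is 50 mm above its underside, in the middle of the upright grip ridge on top: 28 mm thick along x, 44 mm along y, from 34 to 66 mm above the underside. x = the way in (notched end leads), z up; axes agree with the dock's when docked; docked this point is 72 mm above the bench.
- pack: the same pack; origin at the centre of its underside. The underside is a dovetail foot x = -35 to +35 mm, 50 mm wide below, 42 above, 8 mm thick, with 1 mm play each side in the rails and a cross slot (the notch for the catch) at x = +5 to +20 mm; its leading corners are chamfered.
- vial_1: bystander: small plastic bottle 36 mm wide, 75 mm high, standing on the stirrer's plate; origin at its underside
- vial_2: bystander: small plastic bottle 37 mm wide, 85 mm high, standing on the bench beside the charger; origin at its underside
- stopper: bystander: black rubber stopper 31 mm wide, 26 mm high, on the bench beside the charger; origin at its underside
Things that resemble listed ones, but are neither listed nor needed, are in the scene too. What is shaped like the pack but green or pink is not meant.

How it is judged:
On the way, in this order (a step that is already met when the one before it is completed fails the run):
1. the charger's catch is pressed down while the pack is still in the charger (value of joint charger_catch above 0.0043 m and horizontal distance between pack_grip and charger below 0.03 m), for 0.05 s.
2. the pack is out of the charger (horizontal distance between pack_grip and charger above 0.12 m), for 0.1 s.
At the end, for the whole second after the job is handed in: The pack rests released and latched in the stirrer's dovetail: catch up in its notch (under 1.5 mm down), pins out less than 3 mm, grip point -26 to +16 mm from the stirrer's origin along x, within 4 mm sideways, 68 to 77 mm high, level and straight within 0.08 rad (x of pack_grip in the frame of stirrer between -0.026 and 0.016 m and y of pack_grip in the frame of stirrer between -0.004 and 0.004 m and z of pack_grip in the frame of stirrer between 0.068 and 0.077 m and angle between pack_grip's own z axis and vertical below 0.08 rad and angle between the x axis of pack_grip and the x axis of stirrer, either way round below 0.08 rad and value of joint stirrer_catch below 0.0015 m and linear speed of pack below 0.01 m/s and value of joint stirrer_ejector below 0.003 m); the robot touches nothing.
It fails at once if the pack is forced in either dock (over 60 N) (contact force between pack and stirrer above 60 N or contact force between pack and charger above 60 N).
It fails at once if the pack is rammed against the end stop of the stirrer's dock (over 20 N on the stop) (contact force between pack and stirrer_block_c0 above 20 N).
It fails at once if the robot leans on the charger or stirrer with over 40 N (contact force between any of the arm, the fingers and charger above 40 N or contact force between any of the arm, the fingers and stirrer above 40 N).
It fails at once if a bystander is pushed more than 30 mm from its place (distance of any of vial_1, vial_2, stopper from where it was at the start of the episode above 0.03 m).
It also fails if it takes over 61 s, if anything falls off the work surface, if the arm or the gripper's body presses on something with over 40 N, if the wrist force passes 120 N, or if a joint passes its speed limit or range.

## Robot

A 6-joint arm with a two-finger parallel gripper is mounted at the origin on a cart in front of the work surface, level with it; the furniture and walls round the work are solid. World frame = base frame: x ahead of the robot, y to its left, z up, the work surface at z = 0. Lengths are in m, angles in rad, forces in N, time in s.
With the tool pointing down it reaches from about 0.425 to 1.125 m from the base axis. Payload 14.9 kg.
Tool frame: the origin (TCP) lies between the finger pads; the fingertips stand 25 mm ahead of it and the grasp point (between the pads) lies 6 mm ahead of it; y points along the fingers, z is the direction in which the jaws open and shut, and the axes are right-handed (so a half turn about y gives the same grasp; the last joint's range is limited). The gripper opens to 91 mm and grips with 3 to 60 N. Pads are 32 mm wide; open, the fingers measure 118 mm over their backs; the gripper's body (76 mm by 178 mm) begins 60 mm behind the grasp point.
Start: joints at [-1.296, 0.379, 1.734, -0, 1.028, -0.033], TCP at [0.212, -0.667, 0.239] pointing down, gripper open.
Joint ranges: [-2.77, 2.77], [-0.74, 2.19], [0, 2.66], [-1.06, 4.2], [0.31, 2.87], [-3.08, 3.08]. Speed limits (rad/s): [1.89, 1.89, 2.39, 3.14, 3.14, 3.14].

## Interface

Orientations are given as a unit quaternion [x, y, z, w].
In Python, from bench import * gives the robot as it stands.
- The arm moves only by the tool arm_command, never from a script. Its argument "increments" is a list of rows, each an object with "offset": the shift along the tool's x, y, z in m, a list of three; "twist": the turn about the tool's y in degrees. A call has 1 to 10 rows; each row is the pose to reach, as a shift and turn from the pose commanded when the call began, along the tool's axes at that moment; what a row does not reach only later rows make up. A row lasts 1/10 s, in which the tool goes at most 50 mm and 8.59 degrees, less where a joint would pass 70% of its speed; a pose out of reach is approached as far as the arm can. A call with a gripper value outside its range is refused whole. "claw" is the opening in per cent of the stroke, from 0 (shut) to 100 (fully open), set as the call begins (left out, the last holds). The fingers move at their own pace and stop on an object; the grip force is fixed at half the most. Time passes only in rows, so rows that repeat a pose let the fingers close. It gives the time, the measured TCP pose, the force and the opening at its end, in the units of the state.
- state(): the state, without advancing time (a new reading comes with each control period).
- get_image(name): name is "side" or "top"; returns a dict with "pixels" (400x640x3 uint8, blue, green, red), "fovy" (degrees; the focal length in pixels is half the picture's height over the tangent of half this angle, whatever the lens; pixels are square), "cx", "cy" (the principal point, pixels), "k1" (the pictures are not rectified: a ray, as slopes to the right and down, at radius r is drawn at 1 + k1 r^2 times it, then the intrinsics apply), "extrinsics" (4x4, takes a point from world to camera coordinates). Camera axes: x right, y down, z forward; pixel columns grow to the right and rows downward; lengths in m; the calibration is good to about 2 mm. A picture is of the moment at which its call begins. There is no depth.
- sign_off(): hands the job in, once; it reports no verdict.
Trained networks look in a picture, given as the dict that the camera call returned (one of the last four; its "shot" number tells which), for a name from the list of things; names that differ only in an ending like _2 or _b are one class to them, and where a whole thing is asked for, a point or a joint stands for the part that bears it (a point fixed in the world has none). Each returns a list of dicts, best first, with "confidence" (0 to 1); they miss things now and then, are a little off and sometimes report something else, mostly with a low value. They report only what shows in the picture. A call takes as long as a camera call. They do not tell look-alikes from the thing itself.
- boxes_of(name, picture): "rect" ([left, top, right, bottom] in pixels, round what is visible of it).
- spot_point(name, picture): "location" ([column, row] in pixels: a listed point, or the origin of a listed thing).
The state is a dict: "t": time; "qpos": joint angles; "qvel": joint speeds; "effort": joint torques, N m; "position": TCP position; "tool_rot": TCP orientation; "ft_force": force on the tool from outside, world axes, zero at the start; "wrist_torque": the same for the moment, N m; "opening": finger opening in m.
Only numpy, scipy, OpenCV 4.12 (cv2) and the standard library are available. Lean on these libraries where they do the work, as an engineer would, in place of code of your own. Each camera call takes 0.05 s, during which the arm holds its last target.

## Working session

There is one attempt and no reset: what is moved stays moved. The work goes in short steps, Python scripts to look and compute and a tool call to move; the robot and the scene stay as the last step left them, time stands still between calls to the robot, and variables do not carry over. Pictures are saved under pics/ and viewed, and the job is handed in when it is done.

Besides the shell and the picture viewer there is one more tool, called after "Emit:" by a JSON object that holds its "op" and its "data", one argument or row to a line. arm_command: Moves the arm, as the interface text tells. Its arguments: {"type":"object","properties":{"increments":{"type":"array","items":{"type":"object","properties":{"offset":{"type":"array","items":{"type":"number"}},"twist":{"type":"number"}}}},"claw":{"type":"number"}},"required":["increments"]}

```bash
mkdir -p pics; ls; cat > h.py <<'E'
from bench import *
import numpy as np, cv2
def K(p):
    f=200/np.tan(np.radians(p['fovy'])/2); return np.array([[f,0,p['cx']],[0,f,p['cy']],[0,0,1.]])
def dist(p): return np.array([p['k1'],0,0,0,0.])
def ray(p,uv):
    n=cv2.undistortPoints(np.array([[uv]],float),K(p),dist(p))[0,0]
    E=np.array(p['extrinsics']);R=E[:3,:3];t=E[:3,3]
    return -R.T@t, R.T@np.array([n[0],n[1],1])
def onz(p,uv,z):
    o,d=ray(p,uv); return o+d*(z-o[2])/d[2]
def proj(p,X):
    E=np.array(p['extrinsics']);r,_=cv2.Rodrigues(E[:3,:3])
    return cv2.projectPoints(np.array(X,float).reshape(-1,3),r,E[:3,3],K(p),dist(p))[0].reshape(-1,2)
def tri(p1,u1,p2,u2):
    o1,d1=ray(p1,u1);o2,d2=ray(p2,u2);d1/=np.linalg.norm(d1);d2/=np.linalg.norm(d2)
    s=np.linalg.lstsq(np.c_[d1,-d2],o2-o1,rcond=None)[0]
    a=o1+s[0]*d1;b=o2+s[1]*d2
    return (a+b)/2,np.linalg.norm(a-b)
E
python3 - <<'E'
from h import *
s=state();print({k:np.round(v,3) for k,v in s.items()})
P={n:get_image(n) for n in('side','top')}
for n,p in P.items():
    cv2.imwrite(f'pics/{n}0.png',p['pixels']);print(n,p['shot'],p['fovy'],p['k1'],np.round(p['extrinsics'],3))
    for t in ['charger_mouth','charger_button','stirrer_mouth','pack_grip','pack','charger','stirrer','vial_1','stopper']:
        print(n,t,[(np.round(d['location'],1),round(d['confidence'],2)) for d in spot_point(t,p)][:4])
E
```

```text
pics
{'t': np.float64(0.0), 'qpos': array([-1.296,  0.379,  1.735, -0.   ,  1.028, -0.033]), 'qvel': array([ 0.001,  0.001,  0.002, -0.   , -0.001, -0.001]), 'effort': array([ 2.0000e-03, -7.6372e+01, -4.3436e+01,  6.5000e-02,  4.3000e-02,
       -0.0000e+00]), 'position': array([ 0.212, -0.667,  0.238]), 'tool_rot': array([-0.108,  0.699, -0.698,  0.108]), 'ft_force': array([0.751, 0.751, 0.245]), 'wrist_torque': array([-0.03 , -0.021, -0.037]), 'opening': np.float64(0.091)}
side 1 45.84676611158472 -0.12558386826399245 [[-0.998 -0.058 -0.005  0.529]
 [-0.035  0.658 -0.752  0.159]
 [ 0.047 -0.751 -0.659  1.151]
 [ 0.     0.     0.     1.   ]]
side charger_mouth [(array([315.7, 184.1]), 0.71)]
side charger_button [(array([315.2, 185.3]), 0.62), (array([308.7, 203.7]), 0.43), (array([276.5, 215.9]), 0.42)]
side stirrer_mouth [(array([338.8, 274.1]), 0.96), (array([276.9, 214.9]), 0.64)]
side pack_grip [(array([314.3, 184.6]), 0.96), (array([350.5, 123.5]), 0.83), (array([264.2, 224. ]), 0.59)]
side pack [(array([313.2, 201.3]), 0.7), (array([348.2, 136.8]), 0.64), (array([266.6, 238.8
[... 348 characters left out ...]
  0.533]
 [ 0.092  0.003 -0.996  1.562]
 [ 0.     0.     0.     1.   ]]
top charger_mouth [(array([342.6, 188.9]), 0.66)]
top charger_button [(array([303.5, 185.8]), 0.4)]
top stirrer_mouth [(array([240. , 212.8]), 0.86)]
top pack_grip [(array([324.1, 187.9]), 0.96), (array([277.3, 152.4]), 0.85), (array([442.2, 221.1]), 0.79), (array([309.9, 157.1]), 0.31)]
top pack [(array([437.2, 224.1]), 0.79), (array([279.7, 153.9]), 0.78), (array([325.4, 191. ]), 0.56)]
top charger [(array([323.5, 191.6]), 0.75)]
top stirrer [(array([308.8, 156.4]), 0.74), (array([221.1, 204.9]), 0.58)]
top vial_1 [(array([226.5, 173.8]), 0.71), (array([310.1, 156.9]), 0.59)]
top stopper [(array([340.5, 152.4]), 0.46)]
```

View pics/side0.png

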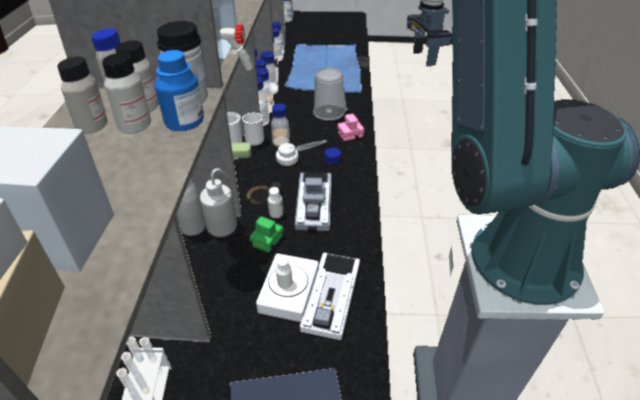

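View pics/top0.png

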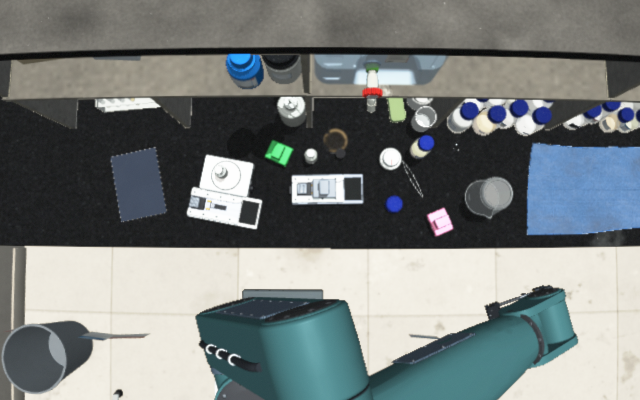

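```bash
python3 - <<'E'
import cv2
a=cv2.imread('pics/side0.png')[90:340,200:420];cv2.imwrite('pics/sidec.png',cv2.resize(a,None,fx=2.4,fy=2.4,interpolation=cv2.INTER_CUBIC))
a=cv2.imread('pics/top0.png')[120:250,180:400];cv2.imwrite('pics/topc.png',cv2.resize(a,None,fx=3.6,fy=3.6,interpolation=cv2.INTER_CUBIC))
E
```

```text
(no output)
```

View pics/sidec.png

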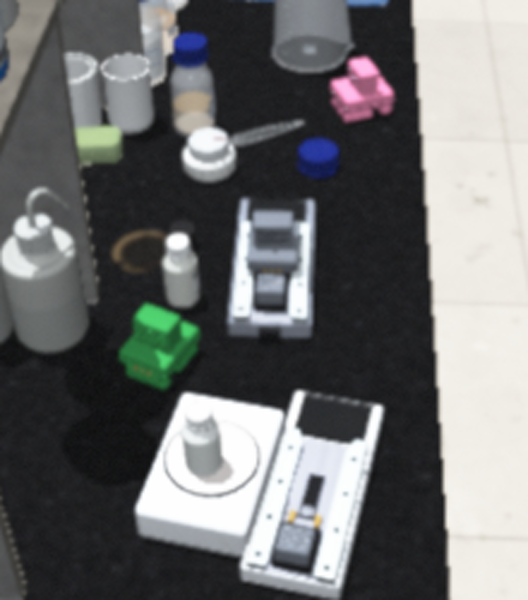

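View pics/topc.png

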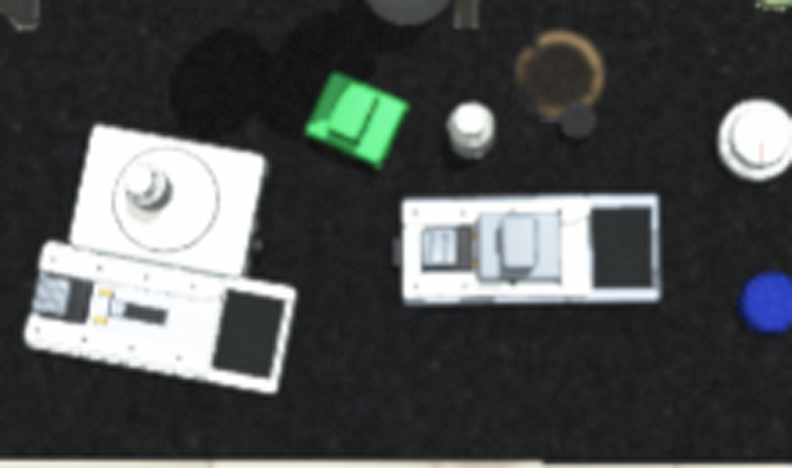

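The side view shows the stirrer's white dock with the mouth at about (339,274) and the charger with the grey pack at (314,185). In the top view the charger pack is at (324,188), the stirrer mouth at (240,213), and both ways in point left (+y).

Candidates for the pack in the top view:
- Grey/black pack in the charger at (324,188). This is the one, going by colour and because it sits in the dock.
- Green look-alike at (278,152).
- Pink look-alike at (440,221).

The close crop confirms the choice. Next I fit the dock poses.

```bash
cat > fit.py <<'E'
from h import *
from scipy.optimize import minimize
import sys
P={n:get_image(n) for n in('side','top')}
import pickle;pickle.dump(P,open('P0.pkl','wb'))
def box(x0,x1,y0,y1,z0,z1): return np.array([[x,y,z] for x in(x0,x1) for y in(y0,y1) for z in(z0,z1)])/1000
def W(q,X):
    c,s=np.cos(q[2]),np.sin(q[2]); return np.c_[q[0]+c*X[:,0]-s*X[:,1],q[1]+s*X[:,0]+c*X[:,1],X[:,2]]
S=6
def mask(p,q,boxes,roi):
    x0,y0,x1,y1=roi;m=np.zeros(((y1-y0)*S,(x1-x0)*S),np.uint8)
    for b in boxes:
        h=cv2.convexHull(((proj(p,W(q,b))-[x0,y0]+.5)*S*16).astype(np.float32)).astype(np.int32)
        cv2.fillConvexPoly(m,h,255,shift=4)
    return cv2.resize(m,(x1-x0,y1-y0),interpolation=cv2.INTER_AREA).astype(float)/255
def obs(p,roi):
    x0,y0,x1,y1=roi;g=p['pixels'][y0:y1,x0:x1].max(2).astype(np.uint8)
    return g
dock=[box(-120,98,-45,45,0,22),box(-60,96,-40,40,20,32)]
def run(p,roi,boxesf,q0,name,seed):
    g=obs(p,roi);t=np.clip((g.astype(float)-40)/(150-40),0,1)
    b=(g>95).astype(np.uint8)
    n,l,st,ce=cv2.connectedComponentsWithStats(b)
    k=l[seed[1]-roi[1],seed[0]-roi[0]];m=(l==k).astype(np.uint8)
    c,_=cv2.findContours(m,cv2.RETR_EXTERNAL,cv2.CHAIN_APPROX_NONE);f=np.zeros_like(m);cv2.drawContours(f,c,-1,1,-1)
    ins=cv2.erode(f,np.ones((3,3)))
    near=cv2.dilate(f,np.ones((3,3)))
    o=np.where(ins>0,1,np.where(near>0,t,0))
    fun=lambda q:np.abs(mask(p,q,boxesf(q),roi)-o).sum()
    best=None
    for dy in(-.03,0,.03):
        x0=np.array(q0,float);
        sx=np.vstack([x0]+[x0+np.eye(len(x0))[i]*(.01 if i<2 else .06 if i==2 else 8) for i in range(len(x0))])
        sx[:,2]+=dy
        r=minimize(fun,x0,method='Nelder-Mead',options=dict(initial_simplex=sx,xatol=1e-5,fatol=1e-3,maxiter=500))
        if best is None or r.fun<best.fun: best=r
    print(name,np.round(best.x,4),best.fun,o.sum());return best.x
p=P['top']
if __name__=='__main__':
    g=onz(p,(324,188),.072);print('pack z72',g)
    A=onz(p,(342.6,188.9),.022);print('ch mouth',A); B=onz(p,(240,212.8),.022);print('st mouth',B,'tri',tri(P['side'],(338.8,274.1),p,(240,212.8)))
    print('tri pack',tri(P['side'],(314.3,184.6),p,(324.1,187.9)))
    qc=run(p,(280,165,375,215),lambda q:dock,[g[0],g[1],np.pi/2],'charger',(345,190))
    th=np.pi/2-.17
    qs=run(p,(178,145,272,238),lambda q:dock+[box(q[3]-75,q[3]+75,-150,-45,0,40)],[B[0]+.06*np.cos(th),B[1]+.06*np.sin(th),th,0],'stirrer',(215,212))
    qs2=run(p,(178,145,272,238),lambda q:dock+[box(q[3]-75,q[3]+75,-150,-45,0,40)],[B[0]-.06*.17,B[1]+.06,np.pi/2+.15,0],'stirrer',(215,212))
    np.save('q.npy',np.array([qc[:3],qs[:3]]))
    for nm in P:
        pp=P[nm];im=cv2.resize(pp['pixels'],None,fx=4,fy=4,interpolation=cv2.INTER_CUBIC)
        for q in(qc,qs):
            for z,x0,x1,y in((22,-120,98,45),(32,-60,96,40),(22,-60,96,22)):
                c=W(q,np.array([[x0,-y,z],[x1,-y,z],[x1,y,z],[x0,y,z]])/1000)
                cv2.polylines(im,[((proj(pp,c)+.5)*4).astype(int)],True,(0,0,255) if y!=40 else (0,200,0),1)
        cr=im[145*4:240*4,180*4:380*4] if nm=='top' else im[160*4:345*4,250*4:370*4]
        cv2.imwrite(f'pics/fit_{nm}.png',cr)
E
python3 fit.py
```

```text
pack z72 [ 0.54139554 -0.17455099  0.072     ]
ch mouth [ 0.54377624 -0.2321007   0.022     ]
st mouth [0.46966027 0.08195208 0.022     ] tri (array([0.46961158, 0.0824051 , 0.01909376]), np.float64(0.0004014464680596191))
tri pack (array([ 0.5416527 , -0.17483599,  0.07322443]), np.float64(0.0001629816888766949))
charger [ 0.5347 -0.1564  1.5793] 2613.9196078431373 4745.1
stirrer [0.4876 0.1435 1.3909 0.7865] 126.3073083778966 3951.945454545455
stirrer [0.4875 0.1436 1.3922 0.4843] 126.30944741532977 3951.945454545455
```

```bash
sed -i "s/'charger',(345,190)/'charger',(294,180)/; s/^P={n.*/import pickle;P=pickle.load(open('P0.pkl','rb'))/; s/^import pickle;pickle.dump.*//" fit.py; python3 fit.py; python3 -c "
import cv2
a=cv2.imread('pics/fit_top.png');print(a.shape)
a=cv2.imread('pics/fit_side.png');print(a.shape);cv2.imwrite('pics/fit_side2.png',cv2.resize(a,None,fx=.8,fy=.8,interpolation=cv2.INTER_AREA))"
```

```text
pack z72 [ 0.54139554 -0.17455099  0.072     ]
ch mouth [ 0.54377624 -0.2321007   0.022     ]
st mouth [0.46966027 0.08195208 0.022     ] tri (array([0.46961158, 0.0824051 , 0.01909376]), np.float64(0.0004014464680596191))
tri pack (array([ 0.5416527 , -0.17483599,  0.07322443]), np.float64(0.0001629816888766949))
charger [ 0.5452 -0.1734  1.5862] 55.49483065953654 2179.2
stirrer [0.4876 0.1435 1.3909 0.7865] 126.3073083778966 3951.945454545455
stirrer [0.4875 0.1436 1.3922 0.4843] 126.30944741532977 3951.945454545455
(380, 800, 3)
(740, 480, 3)
```

View pics/fit_top.png

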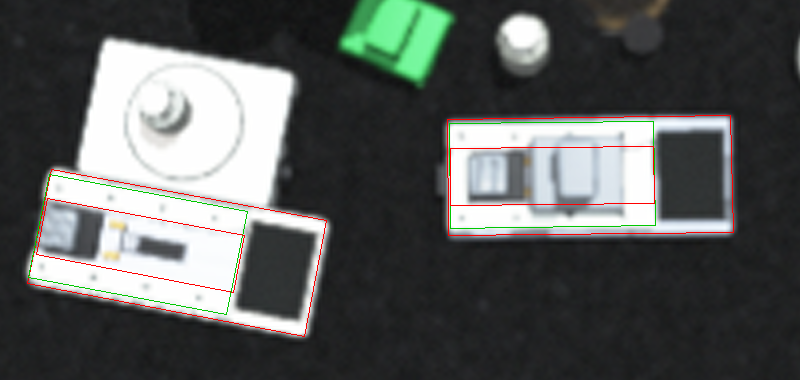

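View pics/fit_side2.png

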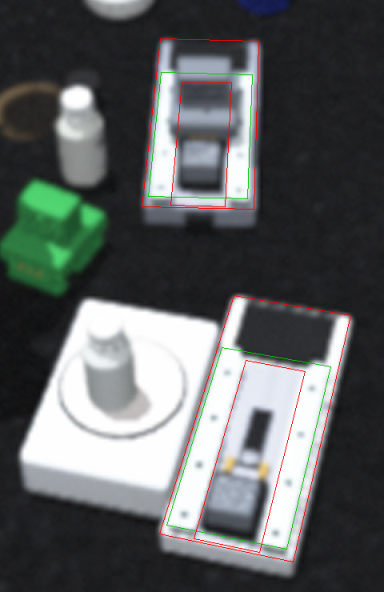

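```bash
cat > fit2.py <<'E'
from fit import *
p=P['side']
qc=run(p,(288,165,338,236),lambda q:dock,[.545,-.1734,1.586],'charger',(301,222))
# centre of mass of dock in each; stirrer incl housing
qs=run(p,(245,245,368,345),lambda q:dock+[box(q[3]-75,q[3]+75,-150,-45,0,40)],[.4876,.1435,1.391,.8],'stirrer',(350,300))
o,_=ray(p,(320,200));print('cam side',o);o,_=ray(P['top'],(320,200));print('cam top',o)
s=state();from scipy.spatial.transform import Rotation as R
print(np.round(R.from_quat(s['tool_rot']).as_matrix(),3))
E
python3 fit2.py
```

```text
charger [ 0.545  -0.1773  1.5807] 262.0133689839572 1757.0454545454545
stirrer [ 0.4875  0.1417  1.3836 -0.5985] 567.6716577540107 5983.527272727273
cam side [0.47900595 0.79072389 0.88060755]
cam top [ 0.38697973 -0.15828278  1.60415173]
[[-0.953 -0.     0.303]
 [-0.303  0.    -0.953]
 [-0.    -1.    -0.   ]]
```

```bash
cat >> h.py <<'E'
from scipy.spatial.transform import Rotation as Rot
def go(target,yawdeg=None):
    s=state();M=Rot.from_quat(s['tool_rot']).as_matrix()
    off=M.T@(np.array(target)-s['position']);a=np.degrees(np.arctan2(M[1,2],M[0,2]))
    tw=None if yawdeg is None else -((yawdeg-a+180)%360-180)
    print('pos',np.round(s['position'],4),'z-yaw',round(a,2),'tilt',np.round(M[2],4),'offset',np.round(off,4),'twist',tw,'t',round(float(s['t']),2),'F',np.round(s['ft_force'],1))
E
python3 - <<'E'
from h import *;import pickle
P=pickle.load(open('P0.pkl','rb'))
X,e=tri(P['side'],(312.3,208.),P['top'],(301.6,188.5));print(X,e,onz(P['top'],(301.6,188.5),.052))
go([.5445,X[1],.11],-89.3)
E
```

```text
[ 0.54247342 -0.10736279  0.05046517] 0.0010950890327369599 [ 0.54177021 -0.10740382  0.052     ]
pos [ 0.2121 -0.6671  0.2389] z-yaw -72.37 tilt [-0. -1. -0.] offset [-0.4864  0.1289 -0.4327] twist 16.934026621297875 t 1.1 F [-0.  -0.8 -0.1]
```

Emit:
{"op": "arm_command", "data": {
  "claw": 0,
  "increments": [
    {"offset":[-0.04,0,-0.04],"twist":3},
    {"offset":[-0.08,0,-0.08],"twist":6},
    {"offset":[-0.12,0,-0.11],"twist":9},
    {"offset":[-0.16,0,-0.14],"twist":12},
    {"offset":[-0.2,0,-0.18],"twist":15},
    {"offset":[-0.24,0,-0.21],"twist":17},
    {"offset":[-0.28,0,-0.25],"twist":17},
    {"offset":[-0.31,0,-0.28],"twist":17},
    {"offset":[-0.35,0,-0.31],"twist":17},
    {"offset":[-0.39,0,-0.34],"twist":17}
  ]
}}

```text
t: 2.1
position: [0.471, -0.238, 0.2393]
tool_rot: [0.004, -0.707, 0.707, -0.004]
ft_force: [0.8, -0.3, 0.0]
opening: 0.0143
```

```bash
python3 -c "
from h import *
go([.544,-.107,.11],-89.3)"
```

```text
pos [ 0.471  -0.238   0.2393] z-yaw -89.37 tilt [-6.e-04 -1.e+00  3.e-04] offset [-0.0743  0.1293 -0.1302] twist -0.07454335712344573 t 2.1 F [ 0.8 -0.3  0. ]
```

Emit:
{"op": "arm_command", "data": {
  "increments": [
    {"offset":[-0.03,0.02,-0.04]},
    {"offset":[-0.06,0.05,-0.08]},
    {"offset":[-0.074,0.08,-0.12]},
    {"offset":[-0.074,0.11,-0.13]},
    {"offset":[-0.074,0.13,-0.13]},
    {"offset":[-0.074,0.13,-0.13]},
    {"offset":[-0.074,0.13,-0.13]}
  ]
}}

```text
invalid input
```

```bash
python3 -c "
from h import *
go([.544,-.107,.077],-89.3)
for n in('side','top'):
    p=get_image(n);a=p['pixels']
    a=a[150:250,260:380] if n=='side' else a[150:230,270:390]
    cv2.imwrite(f'pics/press_{n}.png',cv2.resize(a,None,fx=5,fy=5,interpolation=cv2.INTER_CUBIC))"
```

```text
pos [ 0.471  -0.238   0.2393] z-yaw -89.37 tilt [-6.e-04 -1.e+00  3.e-04] offset [-0.0743  0.1623 -0.1302] twist -0.07454335712344573 t 2.1 F [ 0.8 -0.3  0. ]
```

View pics/press_side.png

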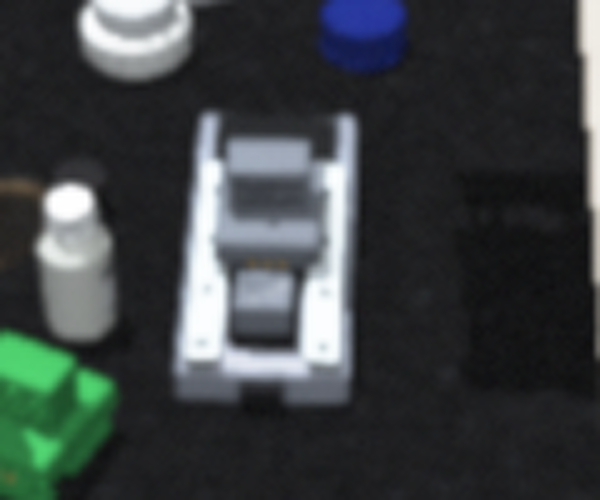

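The move was refused, probably because the twist was missing. I'll give it in every row.

Emit:
{"op": "arm_command", "data": {
  "increments": [
    {"offset":[-0.03,0.02,-0.04],"twist":0},
    {"offset":[-0.06,0.05,-0.08],"twist":0},
    {"offset":[-0.074,0.08,-0.12],"twist":0},
    {"offset":[-0.074,0.11,-0.13],"twist":0},
    {"offset":[-0.074,0.13,-0.13],"twist":0},
    {"offset":[-0.074,0.13,-0.13],"twist":0},
    {"offset":[-0.074,0.13,-0.13],"twist":0}
  ]
}}

```text
t: 2.9
position: [0.543, -0.1096, 0.1094]
tool_rot: [0.004, -0.707, 0.707, -0.004]
ft_force: [0.3, 0.0, -0.5]
opening: 0.0003
```

```bash
python3 -c "
from h import *
go([.544,-.107,.077],-89.3)
for n in('side','top'):
    p=get_image(n);a=p['pixels']
    a=a[130:250,240:380] if n=='side' else a[150:230,270:390]
    cv2.imwrite(f'pics/press2_{n}.png',cv2.resize(a,None,fx=4,fy=4,interpolation=cv2.INTER_CUBIC))"
```

```text
pos [ 0.543  -0.1096  0.1094] z-yaw -89.39 tilt [ 1.e-04 -1.e+00  0.e+00] offset [-0.001   0.0324 -0.0026] twist -0.08851738247392404 t 2.9 F [ 0.3  0.  -0.5]
```

View pics/press2_side.png

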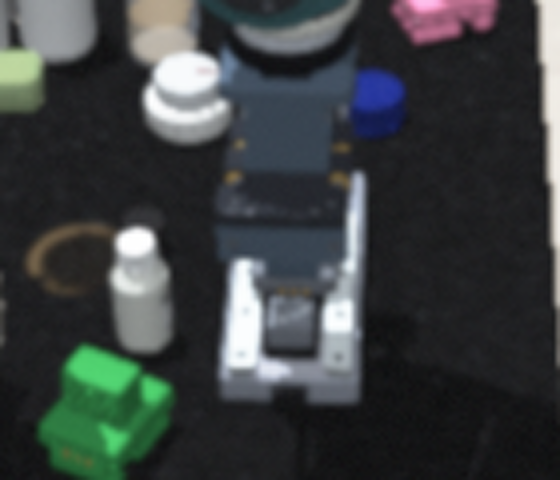

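View pics/press2_top.png

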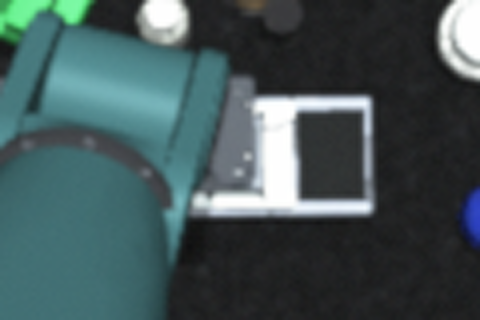

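```bash
python3 -c "
from h import *
p=get_image('side');print(proj(p,[[.543,-.1096,.0844],[.543,-.1096,.165],[.543,-.107,.052]]))
a=p['pixels'][160:240,270:370];cv2.imwrite('pics/press3.png',cv2.convertScaleAbs(cv2.resize(a,None,fx=7,fy=7,interpolation=cv2.INTER_CUBIC),alpha=1.8))"
```

```text
[[312.24421899 197.61835392]
 [311.94957184 172.7798536 ]
 [312.29283998 207.67708519]]
```

View pics/press3.png

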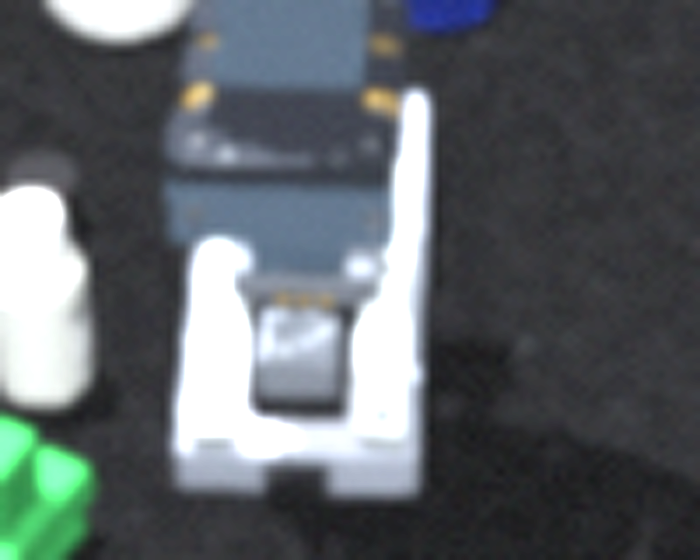

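Emit:
{"op": "arm_command", "data": {
  "increments": [
    {"offset":[-0.001,0.015,-0.002],"twist":0},
    {"offset":[-0.001,0.027,-0.002],"twist":0},
    {"offset":[-0.001,0.031,-0.002],"twist":0},
    {"offset":[-0.001,0.034,-0.002],"twist":0},
    {"offset":[-0.001,0.034,-0.002],"twist":0}
  ]
}}

```text
t: 3.55
position: [0.5434, -0.1069, 0.0744]
tool_rot: [-0.004, 0.707, -0.707, 0.004]
ft_force: [-1.2, -0.4, 1.5]
opening: 0.0006
```

Emit:
{"op": "arm_command", "data": {
  "increments": [
    {"offset":[0,0.001,0],"twist":0},
    {"offset":[0,0.002,0],"twist":0},
    {"offset":[0,0.002,0],"twist":0}
  ]
}}

```text
t: 3.85
position: [0.5438, -0.107, 0.0731]
tool_rot: [0.004, -0.707, 0.707, -0.004]
ft_force: [-2.2, 1.4, 3.1]
opening: 0.0002
```

Emit:
{"op": "arm_command", "data": {
  "increments": [
    {"offset":[0,0.001,0],"twist":0},
    {"offset":[0,0.002,0],"twist":0},
    {"offset":[0,0.002,0],"twist":0}
  ]
}}

```text
t: 4.15
position: [0.5439, -0.107, 0.0709]
tool_rot: [-0.004, 0.707, -0.707, 0.004]
ft_force: [-1.6, 0.7, 3.9]
opening: 0.0003
```

Emit:
{"op": "arm_command", "data": {
  "increments": [
    {"offset":[0,0.001,0],"twist":0},
    {"offset":[0,0.002,0],"twist":0},
    {"offset":[0,0.002,0],"twist":0}
  ]
}}

```text
t: 4.45
position: [0.5442, -0.1068, 0.0701]
tool_rot: [-0.004, 0.707, -0.707, 0.004]
ft_force: [-11.3, 6.4, 30.4]
opening: 0.0005
```

```bash
python3 -c "
from h import *
go([.544,-.107,.077],-89.3)
p=get_image('side')
a=p['pixels'][160:240,270:370];cv2.imwrite('pics/press4.png',cv2.convertScaleAbs(cv2.resize(a,None,fx=7,fy=7,interpolation=cv2.INTER_CUBIC),alpha=1.3))"
```

```text
pos [ 0.5442 -0.1068  0.0701] z-yaw -89.37 tilt [ 0.e+00 -1.e+00 -4.e-04] offset [ 0.0002 -0.0069  0.0002] twist -0.074725939905818 t 4.45 F [-11.3   6.4  30.4]
```

View pics/press4.png

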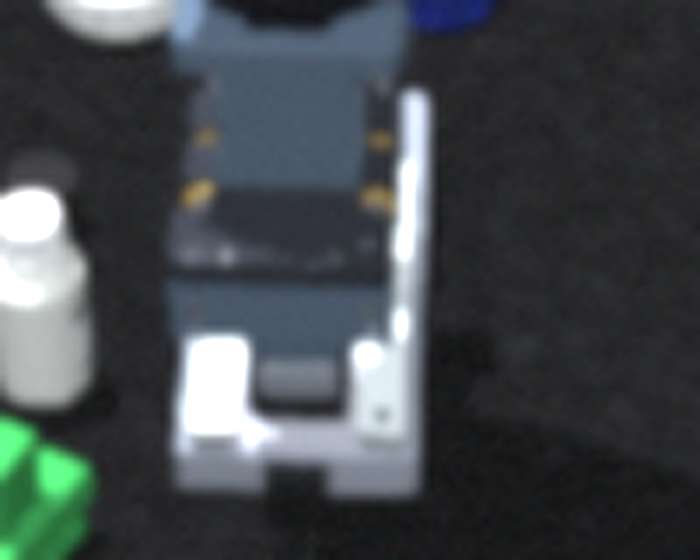

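The force jump shows the button at its stop. Backing off to look at the pack.

Emit:
{"op": "arm_command", "data": {
  "increments": [
    {"offset":[0,-0.01,0],"twist":0},
    {"offset":[0,-0.04,0],"twist":0},
    {"offset":[0,-0.08,0],"twist":0},
    {"offset":[0,-0.12,-0.04],"twist":0},
    {"offset":[0,-0.15,-0.09],"twist":0},
    {"offset":[0,-0.15,-0.14],"twist":0},
    {"offset":[0,-0.15,-0.19],"twist":0},
    {"offset":[0,-0.15,-0.24],"twist":0}
  ],
  "claw": 75
}}

```text
t: 5.3
position: [0.5416, 0.1221, 0.2198]
tool_rot: [-0.003, 0.707, -0.707, 0.005]
ft_force: [0.6, 0.0, 0.3]
opening: 0.0617
```

```bash
python3 -c "
from h import *
P={n:get_image(n) for n in('side','top')}
for n,p in P.items():
    a=p['pixels'];cv2.imwrite(f'pics/rel_{n}.png',a)
    a=a[150:240,250:370] if n=='side' else a[150:230,270:390]
    cv2.imwrite(f'pics/relc_{n}.png',cv2.resize(a,None,fx=5,fy=5,interpolation=cv2.INTER_CUBIC))
    print(n,[(np.round(d['location'],1),round(d['confidence'],2)) for d in spot_point('pack_grip',p)])
go([.544,-.197,.16],-89.3)
"
```

```text
side [(array([263.3, 224.3]), 0.68), (array([351.2, 119.9]), 0.63), (array([338.2, 271.6]), 0.59)]
top [(array([327.3, 186.8]), 0.85), (array([279.6, 152.2]), 0.83), (array([445.4, 223.7]), 0.67)]
pos [0.5414 0.121  0.2189] z-yaw -89.23 tilt [-6.e-04 -1.e+00  1.e-04] offset [0.0017 0.0589 0.318 ] twist 0.06574176523560027 t 5.5 F [-0.6 -0.8  0. ]
```

View pics/relc_side.png

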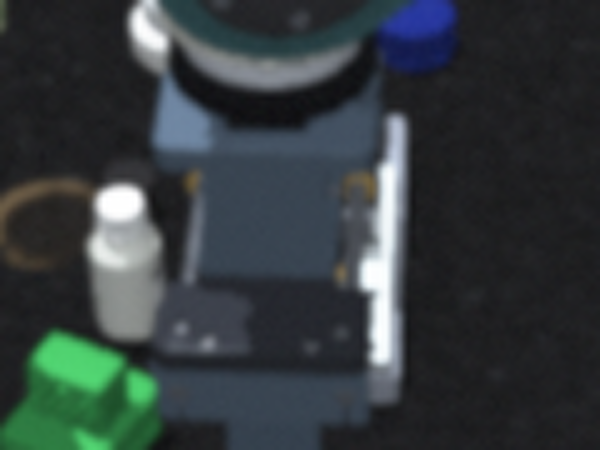

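View pics/rel_top.png

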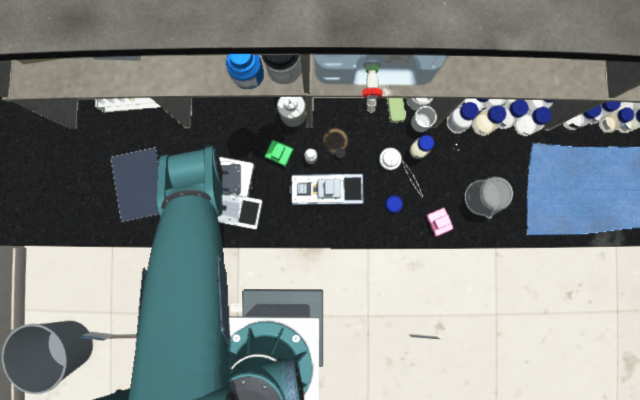

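View pics/relc_top.png

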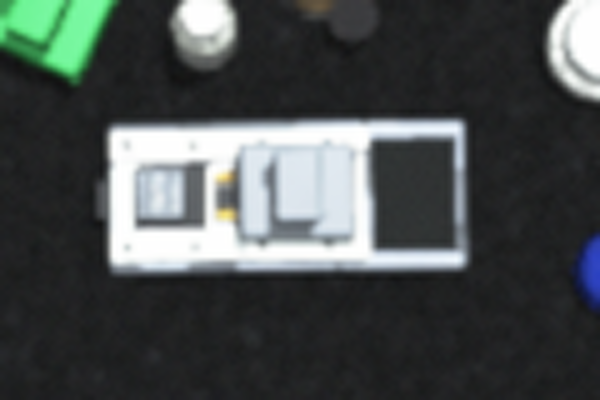

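```bash
python3 -c "
from h import *;import pickle
P=pickle.load(open('P0.pkl','rb'));p=P['top']
print(onz(p,(327.3,186.8),.072),onz(p,(324.1,187.9),.072),proj(p,[[.5445,-.174-d/1000,.088] for d in (0,14,20,27)]))
a=p['pixels'][150:230,270:390]
cv2.imwrite('pics/relc0.png',cv2.resize(a,None,fx=5,fy=5,interpolation=cv2.INTER_CUBIC))
"
```

```text
[ 0.54499562 -0.18434539  0.072     ] [ 0.54169445 -0.17484755  0.072     ] [[323.87179674 186.40238425]
 [328.63652628 186.41176883]
 [330.67843123 186.41582606]
 [333.06051758 186.42058614]]
```

View pics/relc0.png

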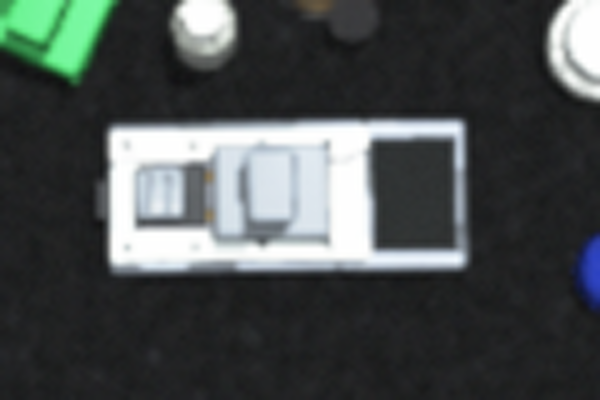

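The pack has sprung out by about 14.5 mm: its ridge went from crop column 270 to 297. Next I go over it.

Emit:
{"op": "arm_command", "data": {
  "increments": [
    {"offset":[0,0.0,0.05],"twist":0},
    {"offset":[-0.003,0.0,0.1],"twist":0},
    {"offset":[-0.003,0.0,0.15],"twist":0},
    {"offset":[-0.003,0.0,0.2],"twist":0},
    {"offset":[-0.003,0.0,0.25],"twist":0},
    {"offset":[-0.003,0.0,0.3],"twist":0},
    {"offset":[-0.003,0.03,0.31],"twist":0},
    {"offset":[-0.003,0.07,0.31],"twist":0},
    {"offset":[-0.003,0.07,0.31],"twist":0},
    {"offset":[-0.003,0.07,0.31],"twist":0}
  ],
  "claw": 66
}}

```text
t: 6.5
position: [0.5472, -0.1905, 0.1491]
tool_rot: [-0.004, 0.707, -0.707, 0.003]
ft_force: [0.6, 0.9, 0.5]
opening: 0.06
```

```bash
python3 -c "
from h import *
go([.5443,-.189,.087],-89.3)"
```

```text
pos [ 0.5472 -0.1905  0.1491] z-yaw -89.43 tilt [ 1.3e-03 -1.0e+00 -5.0e-04] offset [ 0.0028  0.0621 -0.0015] twist -0.12759015129563522 t 6.5 F [0.6 0.9 0.5]
```

Emit:
{"op": "arm_command", "data": {
  "increments": [
    {"offset":[0.003,0.03,-0.001],"twist":0},
    {"offset":[0.003,0.055,-0.001],"twist":0},
    {"offset":[0.003,0.062,-0.001],"twist":0},
    {"offset":[0.003,0.062,-0.001],"twist":0}
  ]
}}

```text
t: 6.9
position: [0.5452, -0.189, 0.0878]
tool_rot: [0.004, -0.707, 0.707, -0.004]
ft_force: [0.6, 0.5, 1.0]
opening: 0.0603
```

```bash
python3 -c "
from h import *
go([.5443,-.189,.087],-89.3)
p=get_image('side')
a=p['pixels'][150:240,250:370];cv2.imwrite('pics/gr.png',cv2.convertScaleAbs(cv2.resize(a,None,fx=5,fy=5,interpolation=cv2.INTER_CUBIC),alpha=1.5))"
```

```text
pos [ 0.5452 -0.189   0.0878] z-yaw -89.35 tilt [-3.e-04 -1.e+00  2.e-04] offset [0.0009 0.0008 0.    ] twist -0.05011166814045964 t 6.9 F [0.6 0.5 1. ]
```

View pics/gr.png

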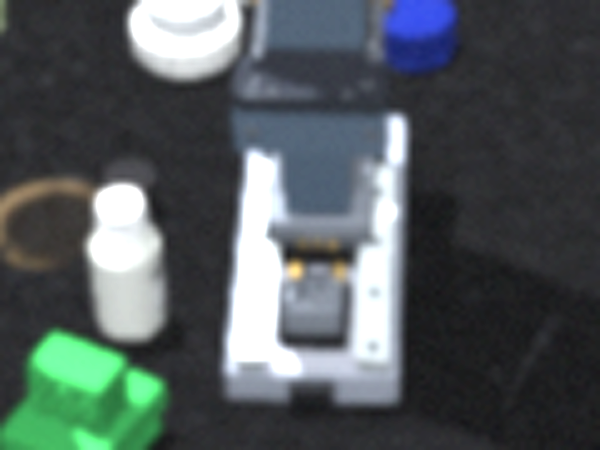

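Emit:
{"op": "arm_command", "data": {
  "claw": 0,
  "increments": [
    {"offset":[0.001,0,0],"twist":0},
    {"offset":[0.001,0,0],"twist":0},
    {"offset":[0.001,0,0],"twist":0},
    {"offset":[0.001,0,0],"twist":0},
    {"offset":[0.001,0,0],"twist":0},
    {"offset":[0.001,0,0],"twist":0}
  ]
}}

```text
t: 7.55
position: [0.544, -0.1889, 0.0871]
tool_rot: [0.004, -0.707, 0.707, -0.004]
ft_force: [0.0, -1.0, 1.9]
opening: 0.028
```

```bash
python3 -c "
from h import *
go([.5443,-.189,.087],-89.3);print(state()['wrist_torque'])"
```

```text
pos [ 0.544  -0.1889  0.0871] z-yaw -89.36 tilt [-4.e-04 -1.e+00  1.e-04] offset [-0.0003  0.0001  0.0001] twist -0.06498537416212002 t 7.55 F [ 0.  -1.   1.9]
[-0.01619257 -0.08202182  0.01757798]
```

Emit:
{"op": "arm_command", "data": {
  "increments": [
    {"offset":[0,0,0.008],"twist":0},
    {"offset":[0,0,0.018],"twist":0},
    {"offset":[0,0,0.03],"twist":0},
    {"offset":[0,0,0.04],"twist":0}
  ]
}}

```text
t: 7.95
position: [0.5441, -0.2301, 0.0867]
tool_rot: [-0.004, 0.707, -0.707, 0.004]
ft_force: [1.1, 0.6, -1.9]
opening: 0.0276
```

Emit:
{"op": "arm_command", "data": {
  "increments": [
    {"offset":[0,0,0.02],"twist":0},
    {"offset":[0,0,0.04],"twist":0},
    {"offset":[0,0,0.06],"twist":0},
    {"offset":[0,0,0.08],"twist":0},
    {"offset":[0,0,0.09],"twist":0},
    {"offset":[0,0,0.09],"twist":0},
    {"offset":[0,0,0.09],"twist":0}
  ]
}}

```text
t: 8.65
position: [0.5449, -0.3186, 0.0866]
tool_rot: [-0.004, 0.707, -0.707, 0.004]
ft_force: [0.2, 0.8, -2.7]
opening: 0.0282
```

```bash
python3 -c "
from h import *
go([.5443,-.189,.087],-89.3);print(state()['wrist_torque'])
p=get_image('side')
a=p['pixels'][130:240,250:370];cv2.imwrite('pics/out.png',cv2.convertScaleAbs(cv2.resize(a,None,fx=5,fy=5,interpolation=cv2.INTER_CUBIC),alpha=1.5))"
```

```text
pos [ 0.5449 -0.3186  0.0866] z-yaw -89.38 tilt [ 5.e-04 -1.e+00 -4.e-04] offset [-0.0008 -0.0003 -0.1296] twist -0.08277199951317016 t 8.65 F [ 0.2  0.8 -2.7]
[ 0.04832802  0.03932082 -0.03355624]
```

View pics/out.png

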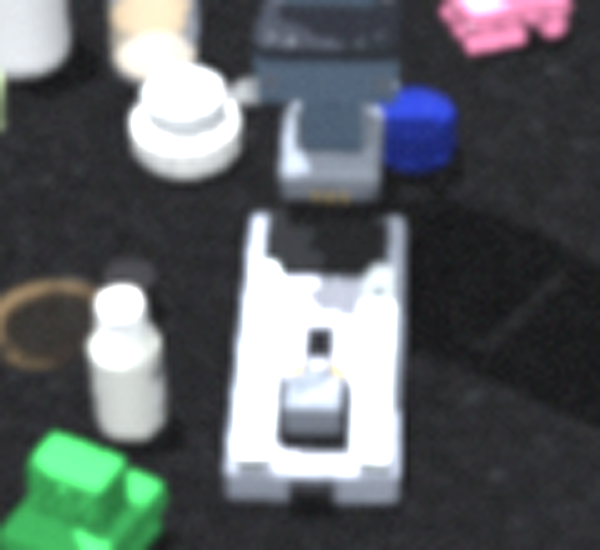

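```bash
python3 -c "
from h import *
go([.4687,.0399,.16],-100.36)"
```

```text
pos [ 0.545  -0.3183  0.0867] z-yaw -89.36 tilt [ 5.e-04 -1.e+00 -4.e-04] offset [ 0.0723 -0.0731 -0.3591] twist 11.004922490935371 t 8.7 F [-0.7  0.5 -1.7]
```

Emit:
{"op": "arm_command", "data": {
  "increments": [
    {"offset":[0,-0.03,0],"twist":0},
    {"offset":[0,-0.07,0],"twist":0},
    {"offset":[0.01,-0.073,-0.04],"twist":3},
    {"offset":[0.02,-0.073,-0.08],"twist":6},
    {"offset":[0.03,-0.073,-0.13],"twist":9},
    {"offset":[0.04,-0.073,-0.18],"twist":11},
    {"offset":[0.05,-0.073,-0.23],"twist":11},
    {"offset":[0.06,-0.073,-0.28],"twist":11},
    {"offset":[0.07,-0.073,-0.33],"twist":11},
    {"offset":[0.072,-0.073,-0.359],"twist":11}
  ]
}}

```text
t: 9.7
position: [0.4673, 0.0422, 0.1599]
tool_rot: [0.063, 0.704, -0.704, -0.063]
ft_force: [0.4, -0.7, -1.4]
opening: 0.028
```

Emit:
{"op": "arm_command", "data": {
  "increments": [
    {"offset":[0,0,0],"twist":0},
    {"offset":[0,0,0],"twist":0},
    {"offset":[0,0,0],"twist":0}
  ]
}}

```text
t: 10.0
position: [0.4692, 0.039, 0.1599]
tool_rot: [-0.064, -0.704, 0.704, 0.064]
ft_force: [0.4, -0.4, -1.7]
opening: 0.028
```

```bash
python3 -c "
from h import *
go([.4687,.0399,.0885],-100.36)
p=get_image('side')
a=p['pixels'][220:350,250:400];cv2.imwrite('pics/st.png',cv2.convertScaleAbs(cv2.resize(a,None,fx=4,fy=4,interpolation=cv2.INTER_CUBIC),alpha=1.2))"
```

```text
pos [0.4692 0.039  0.1599] z-yaw -100.36 tilt [-1.e-04 -1.e+00  1.e-04] offset [ 0.0007  0.0714 -0.0008] twist -0.00016004184112716757 t 10.0 F [ 0.4 -0.4 -1.7]
```

View pics/st.png

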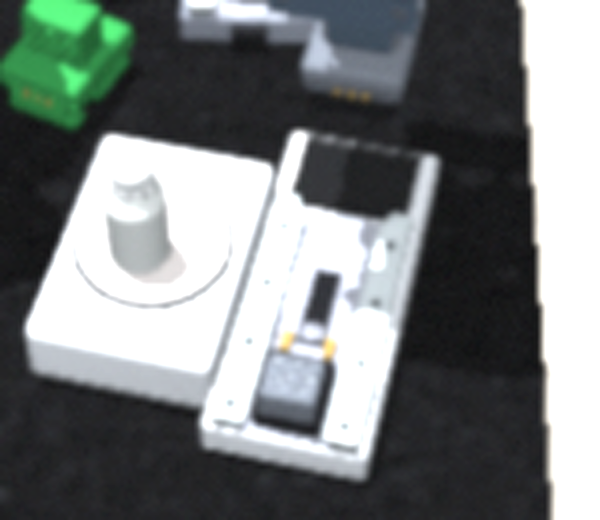

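Emit:
{"op": "arm_command", "data": {
  "increments": [
    {"offset":[0,0.03,0],"twist":0},
    {"offset":[0.001,0.06,-0.001],"twist":0},
    {"offset":[0.001,0.069,-0.001],"twist":0},
    {"offset":[0.001,0.071,-0.001],"twist":0},
    {"offset":[0.001,0.071,-0.001],"twist":0}
  ]
}}

```text
t: 10.55
position: [0.4689, 0.0401, 0.0894]
tool_rot: [0.064, 0.704, -0.704, -0.064]
ft_force: [-0.1, 1.4, -1.1]
opening: 0.0282
```

```bash
cat > ov.py <<'E'
from h import *
import sys
go([.4687,.0399,.0885],-100.36)
s=state();M=Rot.from_quat(s['tool_rot']).as_matrix();c=s['position']+M[:,1]*.0651
u=-M[:,2];v=np.cross([0,0,1],u)
q=np.array([.4876,.1433,1.390]);U=np.array([np.cos(q[2]),np.sin(q[2]),0]);V=np.cross([0,0,1],U);d=s['position']-[q[0],q[1],0];print('dock x,y',d@U,d@V,'ang deg',np.degrees(np.arctan2(u[1],u[0])-q[2]))
for n in ('side','top'):
    p=get_image(n);im=cv2.resize(p['pixels'],None,fx=5,fy=5,interpolation=cv2.INTER_CUBIC)
    def dr(O,A,B,x0,x1,y,z,col):
        cc=np.array([O+A*x+B*yy+[0,0,z] for x,yy in((x0,-y),(x1,-y),(x1,y),(x0,y))]);cv2.polylines(im,[((proj(p,cc)+.5)*5).astype(int)],True,col,1)
    dr(c,u,v,-.035,.035,.025,0,(0,0,255));dr(c,u,v,-.035,.035,.029,.034,(0,255,255));
    O=np.array([q[0],q[1],0]);dr(O,U,V,-.12,.098,.045,.022,(255,0,255))
    dr(O,U,V,-.06,.096,.022,.032,(0,200,0))
    cr=im[225*5:340*5,290*5:375*5] if n=='side' else im[180*5:240*5,180*5:290*5]
    cv2.imwrite(f'pics/{sys.argv[1]}_{n}.png',cr)
E
python3 ov.py low
```

```text
pos [0.4689 0.0401 0.0894] z-yaw -100.4 tilt [-2.e-04 -1.e+00 -1.e-04] offset [0.0001 0.0009 0.0003] twist -0.04197511362448836 t 10.55 F [-0.1  1.4 -1.1]
dock x,y -0.10484862817511073 -0.00014045436252678803 ang deg -0.04310863680889955
```

View pics/low_side.png

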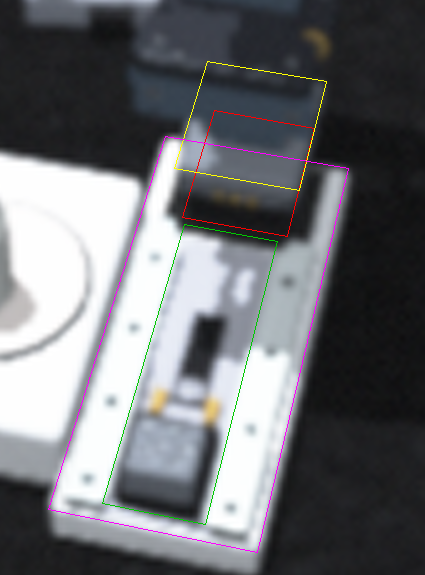

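```bash
python3 -c "
from h import *;import pickle
P=pickle.load(open('P0.pkl','rb'))
q=np.array([.4876,.1433,1.390]);U=np.array([np.cos(q[2]),np.sin(q[2]),0]);O=np.array([q[0],q[1],0])
# charger button same way
C=np.array([.545,-.1745,0])
p=P['top'];
for z in(.05,.052):
  X=onz(p,(194.2,202.3),z);print((X-O)@U, X)
X,e=tri(P['side'],(323.3,315),p,(194.2,202.3));print(X,e,(X-O)@U)
im=cv2.resize(p['pixels'],None,fx=9,fy=9,interpolation=cv2.INTER_CUBIC)
for x in range(30,100,6):
  for h,c in((.052,(0,0,255)),):
    u=(proj(p,[O+U*x/1000+[0,0,h]])[0]+.5)*9
    cv2.circle(im,tuple(int(a) for a in u),2,c,-1)
cv2.imwrite('pics/btn.png',im[185*9:225*9,182*9:262*9])
im=cv2.resize(p['pixels'],None,fx=9,fy=9,interpolation=cv2.INTER_CUBIC)
for x in range(30,100,6):
    u=(proj(p,[C+np.array([-.012,1,0])*x/1000+[0,0,.052]])[0]+.5)*9
    cv2.circle(im,tuple(int(a) for a in u),2,(0,0,255),-1)
cv2.imwrite('pics/btnc.png',im[170*9:210*9,285*9:365*9])
"
```

```text
0.07541922349697928 [0.49944446 0.21780379 0.05      ]
0.07491711128247673 [0.49929973 0.21731981 0.052     ]
[0.49954927 0.21818189 0.04843875] 1.6310622248437667e-05 0.07581001065167275
```

View pics/btn.png

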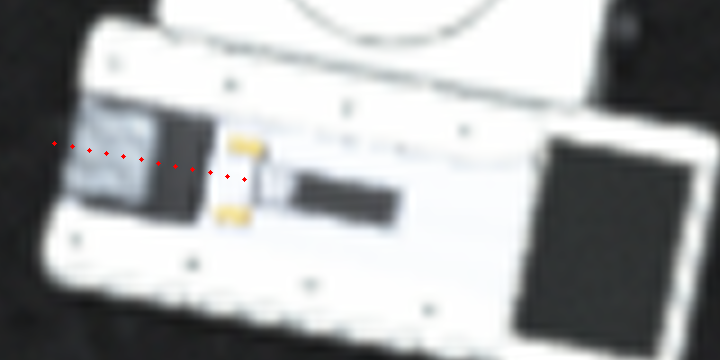

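View pics/btnc.png

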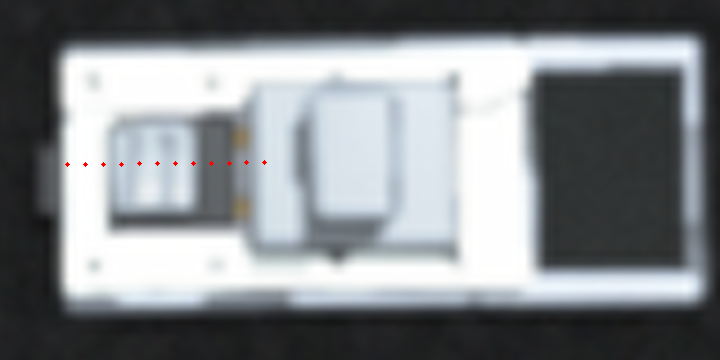

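Overlay and image agree to about 1 mm. The button positions put the stirrer's block about 8 mm further in than the charger's, so I expect the click near dock x = +8 mm. Now into the mouth.

Emit:
{"op": "arm_command", "data": {
  "increments": [
    {"offset":[0,0.0015,-0.005],"twist":0},
    {"offset":[0,0.0015,-0.012],"twist":0},
    {"offset":[0,0.0015,-0.018],"twist":0},
    {"offset":[0,0.0015,-0.024],"twist":0},
    {"offset":[0,0.0015,-0.03],"twist":0},
    {"offset":[0,0.0015,-0.03],"twist":0}
  ]
}}

```text
t: 11.25
position: [0.474, 0.0708, 0.0874]
tool_rot: [0.064, 0.704, -0.704, -0.064]
ft_force: [-0.1, 0.1, -0.5]
opening: 0.028
```

```bash
python3 ov.py m1; python3 -c "
from h import *
s=state();print(s['ft_force'],s['wrist_torque'])"
```

```text
pos [0.474  0.0708 0.0874] z-yaw -100.31 tilt [-1.e-04 -1.e+00 -1.e-04] offset [-0.0003 -0.0011  0.0313] twist 0.04554537069657272 t 11.25 F [-0.1  0.1 -0.5]
dock x,y -0.07380490384257989 0.00036015148378133223 ang deg 0.044411847512135595
[-0.2699182  -0.15188527 -2.04941028] [ 0.02264358 -0.02938287  0.0085859 ]
```

View pics/m1_side.png

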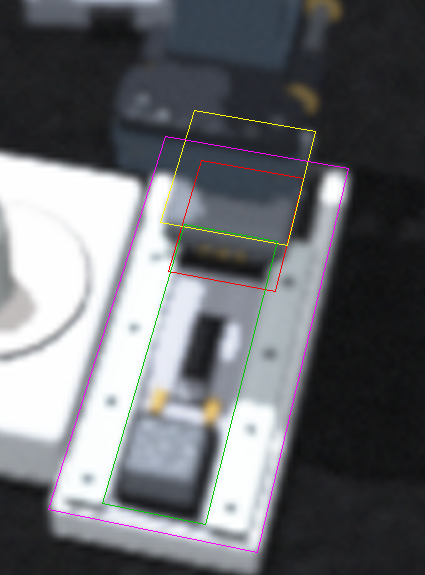

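Emit:
{"op": "arm_command", "data": {
  "increments": [
    {"offset":[0,0,-0.004],"twist":0},
    {"offset":[0,0,-0.008],"twist":0},
    {"offset":[0,0,-0.012],"twist":0},
    {"offset":[0,0,-0.012],"twist":0}
  ]
}}

```text
t: 11.75
position: [0.4761, 0.0822, 0.0874]
tool_rot: [0.064, 0.704, -0.704, -0.064]
ft_force: [-0.5, -0.2, -2.4]
opening: 0.028
```

Emit:
{"op": "arm_command", "data": {
  "increments": [
    {"offset":[0,0,-0.004],"twist":0},
    {"offset":[0,0,-0.008],"twist":0},
    {"offset":[0,0,-0.012],"twist":0},
    {"offset":[0,0,-0.016],"twist":0},
    {"offset":[0,0,-0.016],"twist":0}
  ]
}}

```text
t: 12.25
position: [0.479, 0.098, 0.0874]
tool_rot: [0.064, 0.704, -0.704, -0.064]
ft_force: [1.1, -0.4, -1.3]
opening: 0.0278
```

```bash
cat > st.py <<'E'
from h import *
s=state();M=Rot.from_quat(s['tool_rot']).as_matrix()
q=np.array([.4876,.1433,1.390]);U=np.array([np.cos(q[2]),np.sin(q[2]),0]);V=np.cross([0,0,1],U);d=s['position']-[q[0],q[1],0];u=-M[:,2];F=s['ft_force']
print('mm',np.round([d@U*1e3,d@V*1e3,d[2]*1e3],2),'ang',round(np.degrees(np.arctan2(u[1],u[0])-q[2]),2),'F',np.round([F@U,F@V,F[2]],1),'T',np.round(s['wrist_torque'],2),'open',s['opening'],'t',s['t'])
E
python3 st.py
```

```text
mm [-46.11   0.32  87.39] ang 0.02 F [-0.2 -1.2 -1.3] T [0.04 0.03 0.01] open 0.027775578817801596 t 12.25
```

Emit:
{"op": "arm_command", "data": {
  "increments": [
    {"offset":[0,0,-0.004],"twist":0},
    {"offset":[0,0,-0.008],"twist":0},
    {"offset":[0,0,-0.012],"twist":0},
    {"offset":[0,0,-0.016],"twist":0},
    {"offset":[0,0,-0.019],"twist":0},
    {"offset":[0,0,-0.022],"twist":0},
    {"offset":[0,0,-0.022],"twist":0}
  ]
}}

```text
t: 12.95
position: [0.4829, 0.1195, 0.0874]
tool_rot: [0.064, 0.704, -0.704, -0.064]
ft_force: [0.5, -0.2, -1.7]
opening: 0.0278
```

```bash
python3 st.py
```

```text
mm [-24.23   0.36  87.37] ang 0.01 F [-0.2 -0.5 -1.7] T [ 0.06  0.06 -0.04] open 0.02775795532105779 t 12.95
```

Emit:
{"op": "arm_command", "data": {
  "increments": [
    {"offset":[0,0,-0.002],"twist":0},
    {"offset":[0,0,-0.004],"twist":0},
    {"offset":[0,0,-0.006],"twist":0},
    {"offset":[0,0,-0.006],"twist":0}
  ]
}}

```text
t: 13.35
position: [0.484, 0.1253, 0.0874]
tool_rot: [0.064, 0.704, -0.704, -0.064]
ft_force: [0.4, 0.0, -1.7]
opening: 0.0279
```

```bash
python3 st.py
```

```text
mm [-18.38   0.32  87.39] ang 0.0 F [ 0.1 -0.4 -1.7] T [-0.    0.08  0.04] open 0.02794698505933277 t 13.35
```

Emit:
{"op": "arm_command", "data": {
  "increments": [
    {"offset":[0,0,-0.001],"twist":0},
    {"offset":[0,0,-0.002],"twist":0},
    {"offset":[0,0,-0.003],"twist":0},
    {"offset":[0,0,-0.003],"twist":0}
  ]
}}

```text
t: 13.75
position: [0.4845, 0.1281, 0.0874]
tool_rot: [-0.064, -0.704, 0.704, 0.064]
ft_force: [0.2, -0.2, -2.2]
opening: 0.0282
```

```bash
python3 st.py
```

```text
mm [-15.5    0.37  87.36] ang -0.0 F [-0.2 -0.2 -2.2] T [ 0.02  0.02 -0.04] open 0.028193982081099793 t 13.75
```

Emit:
{"op": "arm_command", "data": {
  "increments": [
    {"offset":[0,0,-0.001],"twist":0},
    {"offset":[0,0,-0.002],"twist":0},
    {"offset":[0,0,-0.003],"twist":0},
    {"offset":[0,0,-0.003],"twist":0}
  ]
}}

```text
t: 14.15
position: [0.485, 0.1311, 0.0874]
tool_rot: [0.064, 0.704, -0.704, -0.064]
ft_force: [-0.7, -0.6, -2.0]
opening: 0.0281
```

```bash
python3 st.py
```

```text
mm [-12.46   0.36  87.38] ang -0.0 F [-0.7  0.5 -2. ] T [-0.03  0.01  0.01] open 0.028135094056791494 t 14.15
```

Emit:
{"op": "arm_command", "data": {
  "increments": [
    {"offset":[0,0,-0.001],"twist":0},
    {"offset":[0,0,-0.002],"twist":0},
    {"offset":[0,0,-0.002],"twist":0}
  ]
}}

```text
t: 14.45
position: [0.4853, 0.1329, 0.0874]
tool_rot: [-0.064, -0.704, 0.704, 0.064]
ft_force: [-1.5, -2.1, 0.6]
opening: 0.0279
```

```bash
python3 st.py
```

```text
mm [-10.6    0.37  87.43] ang 0.0 F [-2.3  1.1  0.6] T [-0.39  0.12  0.  ] open 0.02787535721580983 t 14.45
```

Emit:
{"op": "arm_command", "data": {
  "increments": [
    {"offset":[0,0,-0.001],"twist":0},
    {"offset":[0,0,-0.002],"twist":0},
    {"offset":[0,0,-0.002],"twist":0}
  ]
}}

```text
t: 14.75
position: [0.4857, 0.135, 0.0874]
tool_rot: [-0.064, -0.704, 0.704, 0.064]
ft_force: [-0.2, -3.2, 1.5]
opening: 0.0281
```

```bash
python3 st.py
```

```text
mm [-8.49  0.34 87.41] ang -0.0 F [-3.2 -0.4  1.5] T [-0.5   0.16 -0.  ] open 0.028122279706533027 t 14.75
```

Emit:
{"op": "arm_command", "data": {
  "increments": [
    {"offset":[0,0,-0.001],"twist":0},
    {"offset":[0,0,-0.002],"twist":0},
    {"offset":[0,0,-0.002],"twist":0}
  ]
}}

```text
t: 15.05
position: [0.4861, 0.137, 0.0874]
tool_rot: [0.064, 0.704, -0.704, -0.064]
ft_force: [-1.2, -3.0, 2.0]
opening: 0.0276
```

```bash
python3 st.py
```

```text
mm [-6.42  0.34 87.39] ang 0.0 F [-3.2  0.6  2. ] T [-0.44  0.14  0.04] open 0.027610262770670704 t 15.05
```

Emit:
{"op": "arm_command", "data": {
  "increments": [
    {"offset":[0,0,-0.001],"twist":0},
    {"offset":[0,0,-0.002],"twist":0},
    {"offset":[0,0,-0.003],"twist":0},
    {"offset":[0,0,-0.003],"twist":0}
  ]
}}

```text
t: 15.45
position: [0.4867, 0.14, 0.0874]
tool_rot: [0.064, 0.704, -0.704, -0.064]
ft_force: [-0.8, -2.4, 2.1]
opening: 0.0275
```

```bash
python3 st.py
```

```text
mm [-3.45  0.27 87.42] ang -0.0 F [-2.5  0.4  2.1] T [-0.46  0.02 -0.02] open 0.02747451285306388 t 15.45
```

Emit:
{"op": "arm_command", "data": {
  "increments": [
    {"offset":[0,0,-0.001],"twist":0},
    {"offset":[0,0,-0.002],"twist":0},
    {"offset":[0,0,-0.003],"twist":0},
    {"offset":[0,0,-0.003],"twist":0}
  ]
}}

```text
t: 15.85
position: [0.4872, 0.1428, 0.0874]
tool_rot: [-0.064, -0.704, 0.704, 0.064]
ft_force: [0.6, -4.4, 2.2]
opening: 0.0277
```

```bash
python3 st.py
```

```text
mm [-0.52  0.31 87.4 ] ang -0.0 F [-4.3 -1.4  2.2] T [-0.83 -0.02 -0.07] open 0.027730828386225644 t 15.85
```

Emit:
{"op": "arm_command", "data": {
  "increments": [
    {"offset":[0,0,-0.001],"twist":0},
    {"offset":[0,0,-0.002],"twist":0},
    {"offset":[0,0,-0.003],"twist":0},
    {"offset":[0,0,-0.003],"twist":0}
  ]
}}

```text
t: 16.25
position: [0.4877, 0.1457, 0.0874]
tool_rot: [-0.064, -0.704, 0.704, 0.064]
ft_force: [-0.5, -5.0, 1.8]
opening: 0.028
```

```bash
python3 st.py
```

```text
mm [ 2.4   0.33 87.37] ang -0.0 F [-5.  -0.4  1.8] T [-0.96 -0.08 -0.08] open 0.02795042676181835 t 16.25
```

Vertical force went from −1.8 N to +2 N: the catch is pressing up under the foot. When it clicks, that should drop back. Continuing finely.

Emit:
{"op": "arm_command", "data": {
  "increments": [
    {"offset":[0,0,-0.001],"twist":0},
    {"offset":[0,0,-0.002],"twist":0},
    {"offset":[0,0,-0.003],"twist":0},
    {"offset":[0,0,-0.003],"twist":0}
  ]
}}

```text
t: 16.65
position: [0.4882, 0.1486, 0.0873]
tool_rot: [-0.064, -0.704, 0.704, 0.064]
ft_force: [0.9, -5.7, 2.8]
opening: 0.028
```

```bash
python3 st.py
```

```text
mm [ 5.35  0.35 87.35] ang -0.0 F [-5.5 -1.9  2.8] T [-1.15 -0.06 -0.07] open 0.02796567950193623 t 16.65
```

Emit:
{"op": "arm_command", "data": {
  "increments": [
    {"offset":[0,0,-0.001],"twist":0},
    {"offset":[0,0,-0.001],"twist":0}
  ]
}}

```text
t: 16.85
position: [0.4884, 0.1496, 0.0874]
tool_rot: [-0.064, -0.704, 0.704, 0.064]
ft_force: [0.7, -5.0, 2.8]
opening: 0.0278
```

```bash
python3 st.py
```

```text
mm [ 6.33  0.37 87.35] ang 0.0 F [-4.8 -1.6  2.8] T [-1.23 -0.06 -0.06] open 0.02783957565332777 t 16.85
```

Emit:
{"op": "arm_command", "data": {
  "increments": [
    {"offset":[0,0,-0.001],"twist":0},
    {"offset":[0,0,-0.001],"twist":0}
  ]
}}

```text
t: 17.05
position: [0.4886, 0.1505, 0.0874]
tool_rot: [-0.064, -0.704, 0.704, 0.064]
ft_force: [-0.1, -6.7, 3.5]
opening: 0.028
```

```bash
python3 st.py
```

```text
mm [ 7.29  0.33 87.36] ang -0.0 F [-6.6 -1.1  3.5] T [-1.27 -0.06 -0.05] open 0.027980135639836513 t 17.05
```

Emit:
{"op": "arm_command", "data": {
  "increments": [
    {"offset":[0,0,-0.001],"twist":0},
    {"offset":[0,0,-0.001],"twist":0}
  ]
}}

```text
t: 17.25
position: [0.4888, 0.1515, 0.0874]
tool_rot: [-0.064, -0.704, 0.704, 0.064]
ft_force: [-0.9, -5.0, 2.4]
opening: 0.0278
```

```bash
python3 st.py
```

```text
mm [ 8.31  0.34 87.36] ang 0.0 F [-5.1  0.   2.4] T [-1.27 -0.02 -0.1 ] open 0.02780893024606751 t 17.25
```

Emit:
{"op": "arm_command", "data": {
  "increments": [
    {"offset":[0,0,-0.001],"twist":0},
    {"offset":[0,0,-0.001],"twist":0}
  ]
}}

```text
t: 17.45
position: [0.4889, 0.1527, 0.0873]
tool_rot: [0.064, 0.704, -0.704, -0.064]
ft_force: [-0.3, -0.3, -0.9]
opening: 0.0279
```

```bash
python3 st.py
```

```text
mm [ 9.45  0.44 87.27] ang -0.01 F [-0.3  0.3 -0.9] T [ 0.13  0.11 -0.04] open 0.027937510870647875 t 17.45
```

The click came between +8.3 and +9.4 mm: push force fell from 5 N to 0 and vertical force went back to the pack's weight. A gentle pull will confirm it holds.

Emit:
{"op": "arm_command", "data": {
  "increments": [
    {"offset":[0,0,0.0005],"twist":0},
    {"offset":[0,0,0.0005],"twist":0}
  ]
}}

```text
t: 17.65
position: [0.4889, 0.1525, 0.0873]
tool_rot: [0.064, 0.704, -0.704, -0.064]
ft_force: [0.9, 4.0, -2.6]
opening: 0.0282
```

```bash
python3 st.py
```

```text
mm [ 9.28  0.42 87.29] ang -0.03 F [ 4.1 -0.2 -2.6] T [ 1.07 -0.03 -0.01] open 0.028153177450101822 t 17.65
```

It holds: 4 N resistance with 0.2 mm of motion. Releasing and lifting.

Emit:
{"op": "arm_command", "data": {
  "claw": 55,
  "increments": [
    {"offset":[0,0,-0.0005],"twist":0},
    {"offset":[0,0,-0.0005],"twist":0},
    {"offset":[0,0,-0.0005],"twist":0},
    {"offset":[0,0,-0.0005],"twist":0},
    {"offset":[0,0,-0.0005],"twist":0}
  ]
}}

```text
t: 18.15
position: [0.4889, 0.1526, 0.0874]
tool_rot: [-0.064, -0.704, 0.704, 0.064]
ft_force: [0.4, -0.6, 0.5]
opening: 0.0504
```

Emit:
{"op": "arm_command", "data": {
  "increments": [
    {"offset":[0,-0.01,0],"twist":0},
    {"offset":[0,-0.03,0],"twist":0},
    {"offset":[0,-0.07,0],"twist":0},
    {"offset":[0,-0.11,0],"twist":0},
    {"offset":[0,-0.15,0.04],"twist":0},
    {"offset":[0,-0.16,0.09],"twist":0},
    {"offset":[0,-0.16,0.14],"twist":0},
    {"offset":[0,-0.16,0.19],"twist":0},
    {"offset":[0,-0.16,0.24],"twist":0},
    {"offset":[0,-0.16,0.29],"twist":0}
  ]
}}

```text
t: 19.15
position: [0.4371, -0.1282, 0.2484]
tool_rot: [-0.064, -0.704, 0.704, 0.063]
ft_force: [1.5, 0.2, 0.0]
opening: 0.05
```

Emit:
{"op": "arm_command", "data": {
  "increments": [
    {"offset":[0,0,0.05],"twist":0},
    {"offset":[0,0,0.1],"twist":0},
    {"offset":[0,0,0.1],"twist":0},
    {"offset":[0,0,0.1],"twist":0}
  ]
}}

```text
t: 19.55
position: [0.4195, -0.2255, 0.2478]
tool_rot: [0.065, 0.704, -0.704, -0.065]
ft_force: [-0.8, 0.4, -0.1]
opening: 0.0504
```

```bash
python3 st.py; python3 -c "
from h import *
P={n:get_image(n) for n in('side','top')}
L={}
for n,p in P.items():
    d=spot_point('pack_grip',p);print(n,[(np.round(x['location'],1),round(x['confidence'],2)) for x in d])
    im=cv2.resize(p['pixels'],None,fx=4,fy=4,interpolation=cv2.INTER_CUBIC)
    q=np.array([.4876,.1433,1.390]);U=np.array([np.cos(q[2]),np.sin(q[2]),0]);V=np.cross([0,0,1],U);c=np.array([q[0],q[1],0])+U*.0093
    for x,y,z in((35,29,56),(14,22,88)):
        cc=np.array([c+U*a*x/1e3+V*b*y/1e3+[0,0,z/1e3] for a,b in((-1,-1),(1,-1),(1,1),(-1,1))]);cv2.polylines(im,[((proj(p,cc)+.5)*4).astype(int)],True,(0,0,255),1)
    cv2.imwrite(f'pics/end_{n}.png',im[160*4:345*4,240*4:370*4][:,:] if n=='side' else im[140*4:240*4,175*4:375*4])
"
```

```text
mm [-374.99    0.68  247.81] ang -0.15 F [ 0.2  0.8 -0.1] T [0.02 0.08 0.  ] open 0.05036389535833809 t 19.55
side [(array([353.1, 122.3]), 0.75), (array([328.4, 282.6]), 0.6), (array([263. , 226.9]), 0.57)]
top [(array([214.2, 201.7]), 0.85), (array([443.8, 221.2]), 0.78)]
```

View pics/end_side.png

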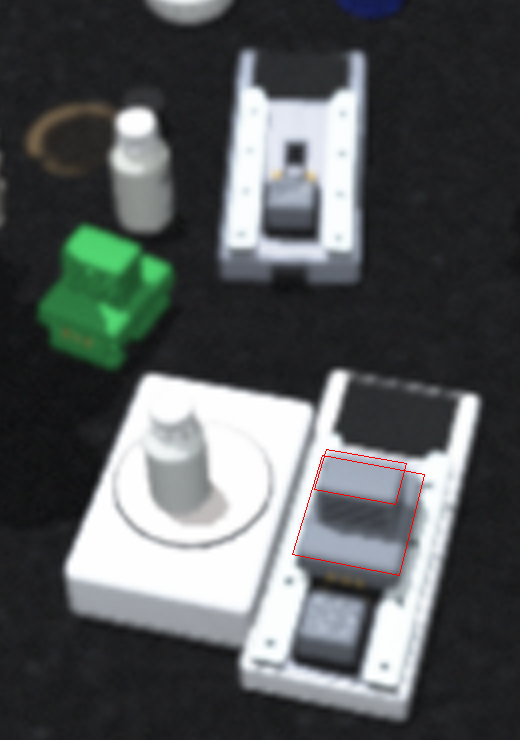

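View pics/end_top.png

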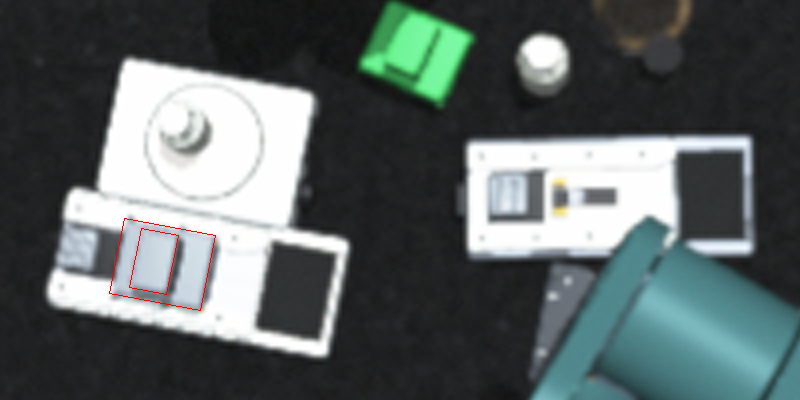

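The pack sits where it was released, in line with the overlay at +9 mm, and the robot is clear of everything. Vials and stopper haven't moved. Handing in.

```bash
python3 -c "
from bench import *
print(sign_off())"
```

```text
the job is handed in; nothing more can be done
None
```

The pack is out of the charger and latched in the stirrer, and I handed the job in at about 20 s of the 61 s allowed. The hand-in gave no verdict.

- **Charger:** I pressed the catch button down to its stop. That last millimetre peaked at 30 N, above the 4–8 N the button needs but under the 40 N limit. The pack sprang out about 14.5 mm, and I gripped its ridge and slid it clear.
- **Stirrer:** I slid the pack in by small steps at 7 N or less. The click came at about +9 mm past the stirrer's origin: push force fell from 5 N to about 0 and the catch's upward push disappeared. I stopped there, short of the end stop.
- **Last checks:** A gentle pull met 4 N with 0.2 mm of movement, so the catch holds. After I let go, both cameras show the pack straight and still at about +9 mm, the vials and stopper in place, and the robot clear of everything.
- **Disagreements:** One move without twist values was refused with no motion. From the pictures I expected the catch to start resisting at about −18 mm, but I felt it only at about −11 mm; the click still came within 1–2 mm of where I expected it.

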